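# Fill the kit tray for a carved vase stand

## Robot

A 6-joint arm with a two-finger parallel gripper is mounted at the origin on the work surface. World frame = base frame: x ahead of the robot, y to its left, z up, the work surface at z = 0. Lengths are in m, angles in rad, forces in N, time in s.
With the tool pointing down it reaches from about 0.35 to 0.875 m from the base axis. Payload 4.2 kg.
Tool frame: the origin (TCP) lies at the very end of the fingers, on their centre line; the grasp point (between the pads) lies 19 mm behind it; z points along the fingers, y is the line along which they close (so a half turn about z gives the same grasp; the last joint's range is limited). The gripper opens to 85 mm and grips with 20 to 120 N. Pads are 22 mm wide; open, the fingers measure 114 mm over their backs; the gripper's body (76 mm by 85 mm) begins 54 mm behind the grasp point. The pads swing forward as they close: fully open they stand 13 mm farther back than shut.
Start: joints at [-0.887, 0.385, 0.008, 0, -1.194, -0.259], TCP at [0.258, -0.569, 0.231] pointing down, gripper open.
Joint ranges: [-3.14, 3.14], [-1.21, 2.06], [-1.07, 1.41], [-3.16, 2.05], [-2.99, -0.16], [-3.1, 3.1]. Speed limits (rad/s): [2.79, 2.79, 3.14, 3.14, 3.14, 3.14].

## Interface

Orientations are given as a rotation vector (axis times angle).
In Python, from workcell import ctrl gives the robot as it stands.
- The arm moves only by the tool apply_moves, never from a script. Its argument "moves" is one flat list of numbers, 6 for each row, row after row: the shift along the tool's x, y, z in cm, then the turn, a rotation vector about the tool's x, y, z in rad. A call has 1 to 12 rows; each row shifts and turns the commanded pose from where the row before left it, along the tool's axes as they then stand; what a row does not reach is not made up. A row lasts 1/12 s, in which the tool goes at most 41.7 mm and 7.16 degrees, less where a joint would pass 70% of its speed; a pose out of reach is approached as far as the arm can. A call is refused whole if a number of a shift passes 4.17 or a number of a turn 0.125, either way. A call with a gripper value outside its range is refused whole. "hand" is the opening, from -1 (shut) to 1 (fully open), set as the call begins (left out, the last holds). The fingers move at their own pace and stop on an object; the grip force is fixed at half the most. Time passes only in rows, so rows that do not move let the fingers close. It gives the time, the measured TCP pose, the force, the opening and the grip force at its end, in the units of the state.
- ctrl.get_state(): the state, without advancing time (a new reading comes with each control period).
- ctrl.camera(name): name is "side" or "top"; returns a dict with "frame" (400x640x3 uint8, blue, green, red), "intrinsics" (3x3 intrinsics, pixels), "D" ([k1, k2, p1, p2, k3] as OpenCV has them; the pictures are not rectified), "R" (3x3) and "t" (3): a world point X has camera coordinates R X + t. Camera axes: x right, y down, z forward; pixel columns grow to the right and rows downward; lengths in m; the calibration is good to about 2 mm. A picture is of the moment at which its call begins. There is no depth.
- ctrl.sign_off(): hands the job in; it is judged then, once.
Trained networks look in the newest picture that a camera, given by its name, has taken for a name from the list of things; names that differ only in an ending like _2 or _b are one class to them, and where a whole thing is asked for, a point or a joint stands for the part that bears it (a point fixed in the world has none). Each returns a list of dicts, best first, with "conf" (0 to 1); they miss things now and then, are a little off and sometimes report something else, mostly with a low value. They report only what shows in the picture. A call takes as long as a camera call.
- ctrl.recognise(camera, name): "point" ([column, row] in pixels, amid what is visible of it).
- ctrl.outline_of(camera, name): "region" (400x640 bool, what is visible of it) and "point" ([column, row] in pixels, amid what is visible of it).
The state is a dict: "clock": time; "joint_positions": joint angles; "qvel": joint speeds; "joint_torque": joint torques, N m; "eef_pos": TCP position; "ee_rot": TCP orientation; "wrist_force": force on the tool from outside, world axes, zero at the start; "torque": the same for the moment, N m; "finger_gap": finger opening in m; "gripper_force": force on a finger pad.
Only numpy, scipy, OpenCV 4.12 (cv2) and the standard library are available. Lean on these libraries where they do the work, as an engineer would, in place of code of your own. Each camera call takes 0.05 s, during which the arm holds its last target. There are 200 camera calls.

## Task

Collect the four finished parts of a vase stand from the carving board into the kit tray, each in the insert shaped for it: the ring over the post, the turned baluster in the oblong pocket, the round foot upright in the round pocket and the square plinth, step up, in the square pocket, each down flat on the floor of its insert. Leave the two unfinished blanks, the solid disc and the plain square stick, where they lie.

Things in the scene. Friction and masses are not known exactly. Their poses are not given: they have to be found in the camera images.
- ring: Finished reddish-brown wood ring, outer diameter 56 mm, round bore 36 mm right through, 24 mm high, about 30 g. Origin: centre of its underside, z up along its axis. It lies on the white carving board (12 mm thick) at the start.
- baluster: Finished small turned baluster of reddish-brown wood lying on its side, 66 mm long, square 22 x 22 mm blocks 12 mm long at both ends, between them a round waisted shaft whose middle 26 mm is a cylinder of 18 mm diameter, about 20 g. Origin: the middle of its axis (11 mm above what it lies on); x along its length. It lies on the white carving board (12 mm thick) at the start.
- bun_foot: Finished round foot of reddish-brown wood, diameter 44 mm (straight sides between 5 and 29 mm height, rounded in to 32 mm diameter at the top), 36 mm high, standing, about 45 g. Origin: centre of its underside, z up. It lies on the white carving board (12 mm thick) at the start.
- plinth: Finished square plinth of reddish-brown wood, 46 x 46 mm and 28 mm high with a 34 x 34 mm step 6 mm high on top (34 mm in all), about 55 g. Origin: centre of its underside, z up, x and y square to its sides. It lies on the white carving board (12 mm thick) at the start.
- disc_blank: Unfinished blank: solid reddish-brown wood disc, 56 mm diameter, 24 mm high, like the ring but without a bore. Loose; stays where it is. Origin: centre of its underside. It lies on the white carving board (12 mm thick) at the start.
- square_blank: Unfinished blank: plain reddish-brown square stick 66 x 22 x 22 mm, like the baluster but not turned. Loose; stays where it is. Origin: its middle, 11 mm above the board; x along its length. It lies on the white carving board (12 mm thick) at the start.
- ring_insert: For the ring: plate 6 mm thick with an upright round post in its centre, diameter 18 mm, top 28 mm above the origin. Plywood, 96 mm square, fixed; the four inserts stand two by two, 100 mm between centres, corners swapped at random, in a low tray with a 20 mm rim, all at the tray's yaw. Origin: centre of its underside, 8 mm above the table, z up.
- baluster_insert: Insert for the baluster: block 16 mm high with an oblong pocket 84 mm (along its x) by 42 mm (along its y), 10 mm deep, floor 6 mm above the origin. Plywood, 96 mm square, fixed; the four inserts stand two by two, 100 mm between centres, corners swapped at random, in a low tray with a 20 mm rim, all at the tray's yaw. Origin: centre of its underside, 8 mm above the table, z up.
- foot_insert: Insert for the bun foot: block 16 mm high with a round pocket 66 mm in diameter, 10 mm deep, floor 6 mm above the origin. Plywood, 96 mm square, fixed; the four inserts stand two by two, 100 mm between centres, corners swapped at random, in a low tray with a 20 mm rim, all at the tray's yaw. Origin: centre of its underside, 8 mm above the table, z up.
- plinth_insert: Insert for the plinth: block 16 mm high with a square pocket 68 x 68 mm, 10 mm deep, floor 6 mm above the origin. Plywood, 96 mm square, fixed; the four inserts stand two by two, 100 mm between centres, corners swapped at random, in a low tray with a 20 mm rim, all at the tray's yaw. Origin: centre of its underside, 8 mm above the table, z up.

How it is judged:
By the outcome, as a careful person would: the job done as asked, in the order asked, and still so for the second after the job is handed in, with the robot touching nothing.
It also fails if it takes over 99 s, if anything falls off the work surface, if the arm or the gripper's body presses on something with over 40 N, if the wrist force passes 120 N, or if a joint passes its speed limit or range.

## Working session

There is one attempt and no reset: what is moved stays moved. The work goes in short steps, Python scripts to look and compute and a tool call to move; the robot and the scene stay as the last step left them, time stands still between calls to the robot, and variables do not carry over. Pictures are saved under pics/ and viewed, at most 14 in all, crops included, and the job is handed in when it is done.

Besides the shell and the picture viewer there is one more tool, called after "Call:" as name(argument=value, ...) on one line, values as JSON. apply_moves: Moves the arm, as the interface text tells. Its arguments: {"type":"object","properties":{"moves":{"type":"array","items":{"type":"number"}},"hand":{"type":"number"}},"required":["moves"]}

```bash
mkdir -p pics; ls
cat > h.py <<'E'
import numpy as np, cv2
from workcell import ctrl
def unproj(c,px,z):
    p=cv2.undistortPoints(np.array([[px]],float),np.array(c["intrinsics"]),np.array(c["D"]))[0,0]
    R=np.array(c["R"]);t=np.array(c["t"]);d=R.T@np.array([p[0],p[1],1]);o=-R.T@t
    return (o+d*(z-o[2])/d[2])[:2]
E
python3 - <<'E'
from h import *
s=ctrl.get_state();print({k:np.round(v,3).tolist() for k,v in s.items()})
for n in ["top","side"]:
    c=ctrl.camera(n);cv2.imwrite(f"pics/{n}0.png",c["frame"]);print(n,(-np.array(c["R"]).T@c["t"]).round(3))
    for o in ["ring","baluster","bun_foot","plinth","disc_blank","square_blank","ring_insert","baluster_insert","foot_insert","plinth_insert"]:
        for r in ctrl.recognise(n,o)[:2]: print(o,np.round(r["point"],1),round(r["conf"],2),unproj(c,r["point"],.02).round(3))
E
```

```text
pics
{'clock': 0.0, 'joint_positions': [-0.887, 0.386, 0.007, -0.001, -1.194, -0.259], 'qvel': [-0.0, 0.0, 0.0, -0.0, -0.0, 0.0], 'joint_torque': [-0.0, -39.229, 18.84, 4.186, -0.005, -0.0], 'eef_pos': [0.257, -0.569, 0.23], 'ee_rot': [0.662, -3.071, -0.003], 'wrist_force': [0.666, -0.498, -1.006], 'torque': [0.019, 0.033, 0.026], 'gripper_force': 0.0, 'finger_gap': 0.086}
top [ 0.447 -0.009  1.144]
ring [461.5 237.2] 0.88 [ 0.477 -0.306]
baluster [399.6 180.7] 0.47 [ 0.601 -0.166]
bun_foot [403.4 246.8] 0.56 [ 0.452 -0.176]
plinth [343.1 243. ] 0.83 [ 0.457 -0.041]
disc_blank [462. 194.] 0.85 [ 0.574 -0.306]
square_blank [351.8 186. ] 0.64 [ 0.587 -0.058]
ring_insert [225.3 189.6] 0.58 [0.572 0.229]
baluster_insert [228.4 239. ] 0.96 [0.46  0.217]
foot_insert [183.8 241.5] 0.61 [0.452 0.318]
plinth_insert [184.6 194.3] 0.94 [0.559 0.321]
plinth_insert [182.8 237.4] 0.46 [0.461 0.321]
side [0.31  0.689 0.62 ]
ring [368.  155.2] 0.49 [ 0.469 -0.293]
baluster [316.4 167.6] 0.56 [ 0.597 -0.17 ]
bun_foot [365.9 175.5] 0.55 [ 0.45  -0.182]
plinth [354.1 201.2] 0.72 [ 0.452 -0.055]
disc_blank [335.6 149.2] 0.58 [ 0.574 -0.292]
disc_blank [308.9 190.9] 0.38 [ 0.579 -0.056]
square_blank [306.6 185. ] 0.66 [ 0.594 -0.079]
ring_insert [269.7 269.5] 0.62 [0.562 0.232]
baluster_insert [315.2 276. ] 0.72 [0.466 0.215]
foot_insert [303.2 320.2] 0.59 [0.452 0.322]
foot_insert [333.  149.7] 0.41 [ 0.581 -0.286]
plinth_insert [251.9 305.8] 0.7 [0.556 0.325]
```

View pics/top0.png

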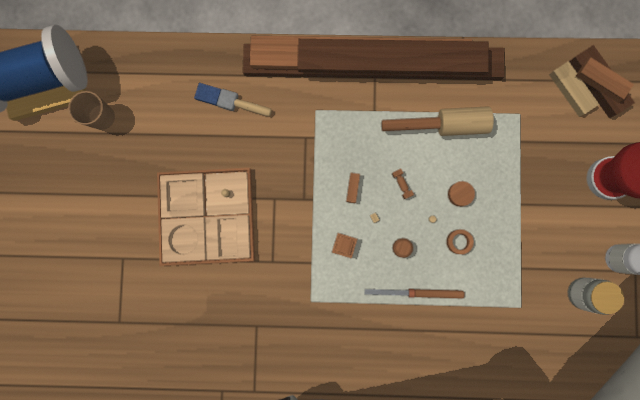

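View pics/side0.png

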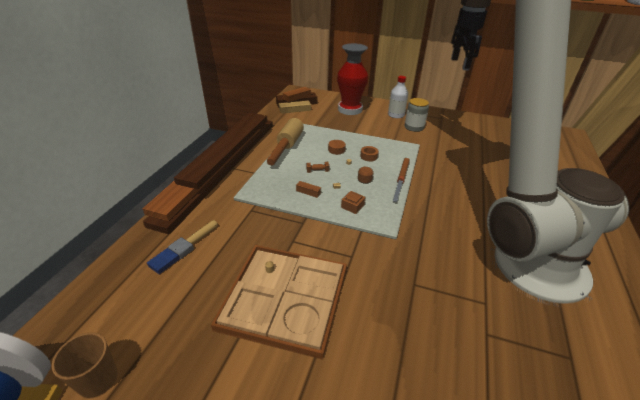

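The top view shows the board with the ring at (461,242), disc (462,194), baluster (402,184), foot (403,247), plinth (344,245) and stick (353,188). The tray has the plinth insert at top left, the post at top right (226,193), the foot insert at bottom left and the baluster insert at bottom right, its pocket long along the rows.
The side view confirms the same layout, with the ring at (369,153) and the post at (269,266).

```bash
cat >> h.py <<'E'
from scipy.optimize import minimize
def box(l,w,z0,z1): return [[sx*l/2,sy*w/2,z] for sx in(-1,1) for sy in(-1,1) for z in(z0,z1)]
def cyl(d,z0,z1): return [[d/2*np.cos(a),d/2*np.sin(a),z] for a in np.linspace(0,2*np.pi,40) for z in(z0,z1)]
M={"ring":cyl(.056,0,.024),"bun_foot":cyl(.044,.003,.029)+cyl(.032,0,.036),"plinth":box(.046,.046,0,.028)+box(.034,.034,.028,.034),
"baluster":box(.066,.022,0,.022),"disc_blank":cyl(.056,0,.024),"square_blank":box(.066,.022,0,.022),"tray":box(.2,.2,.012,.02)}
def sil(c,m,p,z,S=4):
    a=p[2];q=np.array(m)@np.array([[np.cos(a),np.sin(a),0],[-np.sin(a),np.cos(a),0],[0,0,1]])+[p[0],p[1],z]
    u=cv2.projectPoints(q,cv2.Rodrigues(np.array(c["R"]))[0],np.array(c["t"]),np.array(c["intrinsics"]),np.array(c["D"]))[0]
    im=np.zeros((400*S,640*S),np.uint8);cv2.fillConvexPoly(im,cv2.convexHull(((u+.5)*S-.5).round().astype(np.int32)),1)
    return cv2.resize(im.astype(np.float32),(640,400),interpolation=cv2.INTER_AREA)
def fit(obs,name,z,p0):
    "obs: list of (cam,mask)"
    def hull(m):
        o=np.zeros(m.shape,np.uint8);pts=cv2.findNonZero(m.astype(np.uint8));cv2.fillConvexPoly(o,cv2.convexHull(pts),1);return o
    hs=[(c,hull(m)) for c,m in obs]
    f=lambda p:sum(np.abs(sil(c,M[name],p,z)-h).sum()/h.sum() for c,h in hs)
    best=min((minimize(f,[p0[0],p0[1],a],method="Nelder-Mead",options=dict(initial_simplex=np.array([p0[0],p0[1],a])+np.array([[0,0,0],[.008,0,0],[0,.008,0],[0,0,.3]]),xatol=3e-4,fatol=1e-4,maxfev=120)) for a in ([0] if name in("ring","bun_foot","disc_blank") else [-1,-.3,.3,1])if name!="x"),key=lambda r:r.fun)
    return best.x,best.fun
E
python3 - <<'E'
from h import *
C={n:ctrl.camera(n) for n in("top","side")}
P0={"ring":(.468,-.306),"baluster":(.595,-.17),"bun_foot":(.452,-.176),"plinth":(.457,-.046)}
for o,p in P0.items():
    obs=[]
    for n in C:
        for r in ctrl.outline_of(n,o)[:3]:
            w=unproj(C[n],r["point"],.025)
            if np.hypot(*(w-p))<.04: obs.append((C[n],np.array(r["region"])));break
    print(o,len(obs),*[ (x[0].round(4),round(x[1],2)) for x in [fit(obs,o,.012,p)]+[fit([b],o,.012,p) for b in obs]])
c=C["top"]
for n in C:
  for o in ["ring_insert","baluster_insert","foot_insert","plinth_insert"]:
    r=ctrl.outline_of(n,o)
    if r:
        z=.014 if "ring" in o else .024
        pts=cv2.findNonZero(np.array(r[0]["region"]).astype(np.uint8)).reshape(-1,2).astype(float)
        w=np.array([unproj(C[n],q,z) for q in cv2.convexHull(pts.astype(np.float32)).reshape(-1,2)])
        R=cv2.minAreaRect((w*1000).astype(np.float32));print(n,o,round(r[0]["conf"],2),np.round(R[0],1),np.round(R[1],1),round(R[2],1))
cv2.imwrite("pics/tray.png",cv2.resize(c["frame"][160:275,145:265],None,fx=5,fy=5,interpolation=cv2.INTER_CUBIC))
E
```

```text
ring 2 (array([ 0.4678, -0.3   ,  0.2569]), np.float64(0.19)) (array([ 0.4684, -0.2997, -0.0439]), np.float64(0.05)) (array([ 0.4667, -0.3017,  0.2091]), np.float64(0.11))
baluster 2 (array([ 0.5933, -0.1704,  0.4762]), np.float64(0.44)) (array([ 0.5944, -0.1699,  0.4618]), np.float64(0.08)) (array([ 0.5934, -0.1727,  0.3871]), np.float64(0.33))
bun_foot 2 (array([ 0.4516, -0.1721,  0.3701]), np.float64(0.15)) (array([ 0.4519, -0.1718,  0.1177]), np.float64(0.05)) (array([ 0.4513, -0.1735,  0.2994]), np.float64(0.08))
plinth 2 (array([ 0.4524, -0.0419,  1.3285]), np.float64(0.13)) (array([ 0.4529, -0.0416, -0.2266]), np.float64(0.07)) (array([ 0.4523, -0.0429,  1.296 ]), np.float64(0.06))
top ring_insert 0.88 [564.1 227.8] [97.7 96.6] 5.1
top baluster_insert 0.72 [465.5 219. ] [95.4 99.7] 4.2
top foot_insert 0.85 [458.4 319.4] [ 97.2 101.7] 4.5
side ring_insert 0.77 [564.3 225.8] [95.7 93.3] 4.3
side baluster_insert 0.9 [464.1 221.6] [98.3 99.2] 4.7
side foot_insert 0.83 [456.1 321.9] [ 99.4 102.1] 4.6
side plinth_insert 0.85 [555.1 329.2] [ 99.9 101.8] 4.2
```

View pics/tray.png

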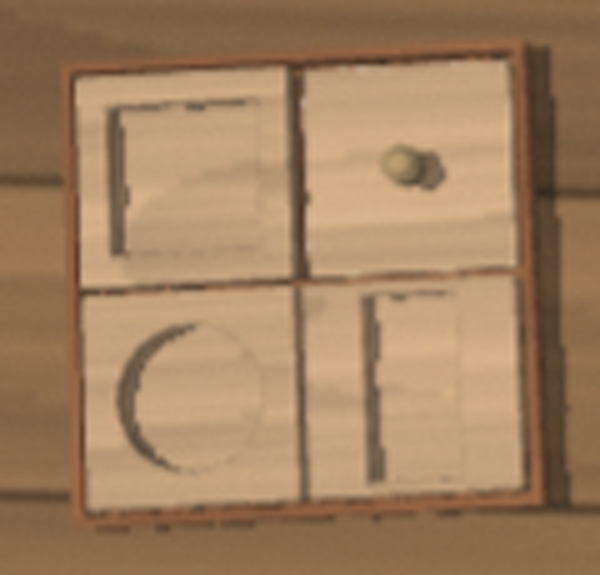

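The crop shows the tray rotated about 4.6°. The post is at upper right, the square pocket upper left, the round pocket lower left, and the oblong pocket lower right, long along the world x axis.

```bash
cat > p.py <<'E'
import sys
from h import *
from scipy.spatial.transform import Rotation as Ro
x,y,z,th=map(float,sys.argv[1:5])
s=ctrl.get_state();R=Ro.from_rotvec(s["ee_rot"])
T=Ro.from_matrix([[np.cos(th),np.sin(th),0],[np.sin(th),-np.cos(th),0],[0,0,-1]])
d=np.array([x,y,z])-s["eef_pos"]
print("t",round(s["clock"],2),"turn",(R.inv()*T).as_rotvec().round(3),"then shift cm",(T.inv().apply(d)*100).round(2),"pos",np.round(s["eef_pos"],4),"gap",round(s["finger_gap"],4),"q",np.round(s["joint_positions"],2))
E
python3 p.py .468 -.300 .1 -3.06
```

```text
t 2.0 turn [ 0.    -0.     0.343] then shift cm [-23.16  25.14  13.13] pos [ 0.2576 -0.5694  0.2313] gap 0.0853 q [-0.89  0.38  0.01 -0.   -1.19 -0.26]
```

Call:
apply_moves(moves=[0,0,0,0,0,0.115,0,0,0,0,0,0.115,0,0,0,0,0,0.113], hand=1)

```text
clock: 2.25
eef_pos: [0.2576, -0.5694, 0.2313]
ee_rot: [-0.12, 3.139, 0.0]
wrist_force: [-0.4, 0.5, -0.6]
finger_gap: 0.0858
gripper_force: 0.0
```

Call:
apply_moves(moves=[-1.93,2.1,1.09,0,0,0,-1.93,2.1,1.09,0,0,0,-1.93,2.1,1.09,0,0,0,-1.93,2.1,1.09,0,0,0,-1.93,2.1,1.09,0,0,0,-1.93,2.1,1.09,0,0,0,-1.93,2.1,1.09,0,0,0,-1.93,2.1,1.09,0,0,0,-1.93,2.1,1.09,0,0,0,-1.93,2.1,1.09,0,0,0,-1.93,2.1,1.09,0,0,0,0,0,0,0,0,0])

```text
clock: 3.25
eef_pos: [0.4518, -0.3186, 0.1095]
ee_rot: [0.135, -3.136, -0.003]
wrist_force: [-0.9, -0.1, -0.2]
finger_gap: 0.0853
gripper_force: 0.0
```

```bash
python3 p.py .468 -.300 .019 -3.06
```

```text
t 3.25 turn [ 0.002 -0.002  0.005] then shift cm [-1.77  1.72  9.05] pos [ 0.4518 -0.3186  0.1095] gap 0.0853 q [-0.32  0.38 -0.33 -0.   -0.86 -1.16]
```

Call:
apply_moves(moves=[-0.9,0.9,0,0,0,0,-0.87,0.82,0,0,0,0,0,0,2,0,0,0,0,0,2,0,0,0,0,0,2,0,0,0,0,0,1.5,0,0,0,0,0,1,0,0,0,0,0,0.5,0,0,0,0,0,0,0,0,0])

```text
clock: 4.0
eef_pos: [0.4664, -0.3034, 0.0209]
ee_rot: [0.128, -3.138, -0.0]
wrist_force: [-0.0, 0.5, -0.0]
finger_gap: 0.0854
gripper_force: 0.0
```

Call:
apply_moves(moves=[0,0,0,0,0,0,0,0,0,0,0,0,0,0,0,0,0,0,0,0,0,0,0,0,0,0,0,0,0,0,0,0,0,0,0,0,0,0,0,0,0,0,0,0,0,0,0,0], hand=-1)

```text
clock: 4.67
eef_pos: [0.4675, -0.3037, 0.0234]
ee_rot: [-0.129, 3.136, -0.002]
wrist_force: [-1.0, 0.3, 6.2]
finger_gap: 0.0533
gripper_force: 61.7
```

Call:
apply_moves(moves=[0,0,-1,0,0,0,0,0,-2,0,0,0,0,0,-2,0,0,0,0,0,-2,0,0,0,0,0,-2,0,0,0,0,0,0,0,0,0])

```text
clock: 5.17
eef_pos: [0.4693, -0.3045, 0.1169]
ee_rot: [-0.13, 3.13, -0.007]
wrist_force: [0.2, -0.2, -0.1]
finger_gap: 0.0533
gripper_force: 62.9
```

```bash
python3 p.py .5642 .228 .1 -3.06; python3 -c "
from h import *
c=ctrl.camera('side');cv2.imwrite('pics/s1.png',cv2.resize(c['frame'][60:240,260:480],None,fx=3,fy=3))"
```

```text
t 5.17 turn [-0.005  0.009  0.001] then shift cm [-13.8   52.3    1.69] pos [ 0.4693 -0.3045  0.1169] gap 0.0533 q [-0.29  0.38 -0.32  0.   -0.86 -1.2 ]
```

View pics/s1.png

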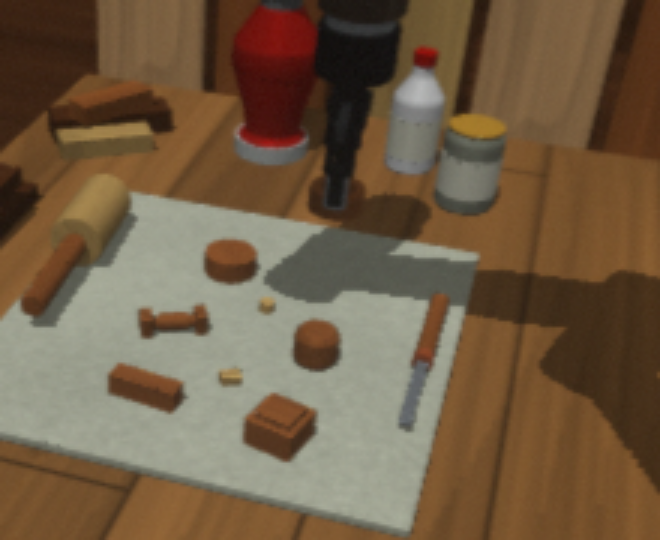

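The side view shows the ring held between the fingers, at crop (336,198), roughly centred. The other parts are undisturbed. Next I'll measure the ring's pose in the hand while moving over the tray.

Call:
apply_moves(moves=[-1,4,0,0,0,0,-1,4,0,0,0,0,-1,4,0,0,0,0,-1,4,0,0,0,0,-1,4,0,0,0,0,-1,4,0,0,0,0,-1,4,0,0,0,0,-1,4,0,0,0,0,-1,4,0,0,0,0,-1,4,0,0,0,0,-1,4,0,0,0,0,-1,4,0,0,0,0])

```text
clock: 6.22
eef_pos: [0.5463, 0.1868, 0.111]
ee_rot: [0.129, -3.138, 0.001]
wrist_force: [1.6, -0.1, 0.1]
finger_gap: 0.0535
gripper_force: 63.0
```

Call:
apply_moves(moves=[-0.9,2.15,0.8,0,0,0,-0.9,2.15,0.8,0,0,0,0,0,0,0,0,0,0,0,0,0,0,0])

```text
clock: 6.55
eef_pos: [0.5605, 0.2299, 0.0939]
ee_rot: [0.131, -3.136, 0.002]
wrist_force: [-1.0, -0.8, -0.0]
finger_gap: 0.0534
gripper_force: 63.0
```

```bash
python3 p.py .5642 .228 .1 -3.06
cat > held.py <<'E'
import sys
from h import *
o=sys.argv[1];s=ctrl.get_state();e=np.array(s["eef_pos"])
c=ctrl.camera("side");f=c["frame"];uv=cv2.projectPoints(e.reshape(1,3),cv2.Rodrigues(np.array(c["R"]))[0],np.array(c["t"]),np.array(c["intrinsics"]),np.array(c["D"]))[0].ravel()
u,v=uv.round().astype(int);x0=max(u-60,0);y0=max(v-60,0)
cv2.imwrite(sys.argv[2],cv2.resize(f[y0:v+60,x0:u+60],None,fx=4,fy=4))
print("tcp px",uv.round(1),"crop origin",x0,y0)
for n in("side","top"):
    c=ctrl.camera(n)
    for r in ctrl.outline_of(n,o)[:2]:
        y,x=np.nonzero(np.array(r["region"]));
        if len(x): print(n,round(r["conf"],2),np.round(r["point"],1),"bbox",x.min(),x.max(),y.min(),y.max(),"low pt world@tcp z",unproj(c,r["point"],e[2]+.0).round(4))
E
python3 held.py ring pics/h1.png
```

```text
t 6.55 turn [-0.001 -0.003  0.002] then shift cm [-0.35 -0.22 -0.61] pos [0.5605 0.2299 0.0939] gap 0.0534 q [ 0.66  0.48 -0.21 -0.   -0.88 -2.14]
tcp px [268.4 244.4] crop origin 208 184
side 0.72 [273.1 247.9] bbox 263 283 231 257 low pt world@tcp z [0.5479 0.2354]
top 0.56 [220.8 199.3] bbox 212 229 194 203 low pt world@tcp z [0.5427 0.2221]
```

View pics/h1.png

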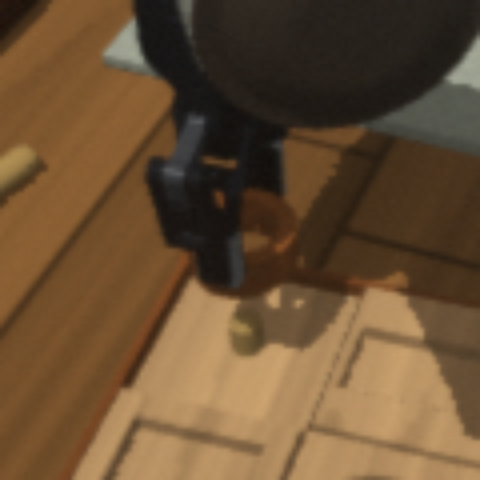

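```bash
cat > ov.py <<'E'
from h import *
import sys
dx,dy,dz=map(float,sys.argv[1:4])
e=np.array(ctrl.get_state()["eef_pos"]);out=[]
for n in("side","top"):
    c=ctrl.camera(n);k=8
    pr=lambda q:cv2.projectPoints(np.array(q,float),cv2.Rodrigues(np.array(c["R"]))[0],np.array(c["t"]),np.array(c["intrinsics"]),np.array(c["D"]))[0].reshape(-1,2)
    u,v=pr([e])[0].round().astype(int);x0,y0=u-25,v-35
    im=cv2.resize(c["frame"][y0:y0+70,x0:x0+50],None,fx=k,fy=k,interpolation=cv2.INTER_CUBIC)
    a=np.linspace(0,2*np.pi,60)
    for z in(0,.024):
        q=np.c_[.028*np.cos(a),.028*np.sin(a),0*a+z]+e+[dx,dy,dz]
        cv2.polylines(im,[(((pr(q)-[x0,y0])+.5)*k).astype(np.int32)],True,(0,255,0),1)
    cv2.circle(im,tuple((((pr([e])[0]-[x0,y0])+.5)*k).astype(int)),4,(255,0,0),-1);out.append(im)
cv2.imwrite(sys.argv[4],np.hstack(out))
E
python3 ov.py 0 0 -.004 pics/o1.png
```

```text
(no output)
```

View pics/o1.png

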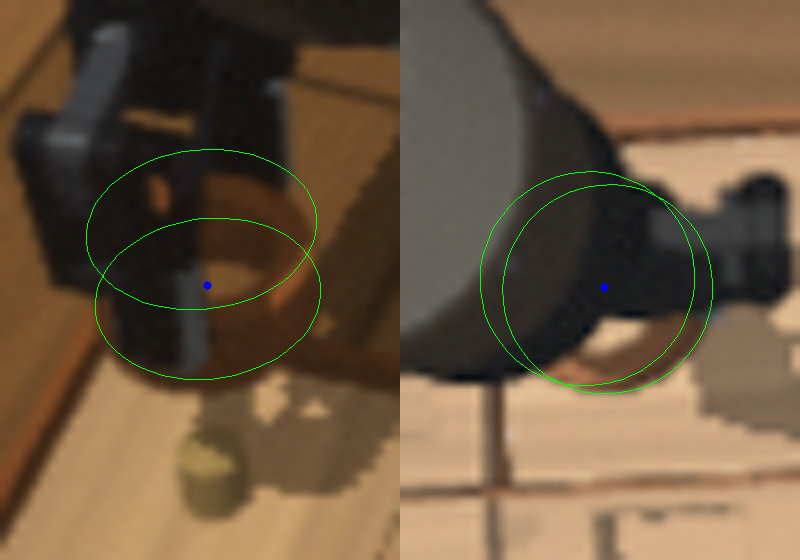

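The green overlay (an upright ring centred at the TCP) nearly coincides with the held ring in both views. The ring is centred in the hand, with its base about 8 mm below the TCP. Lowering it over the post.

Call:
apply_moves(moves=[-0.3,-0.15,0,0,0,0,0,0,2,0,0,0,0,0,1.5,0,0,0,0,0,1,0,0,0,0,0,0,0,0,0,0,0,0,0,0,0])

```text
clock: 7.4
eef_pos: [0.5646, 0.2277, 0.0502]
ee_rot: [0.128, -3.138, 0.001]
wrist_force: [0.5, 0.5, 0.1]
finger_gap: 0.0534
gripper_force: 63.0
```

```bash
python3 p.py .5642 .228 .023 -3.06; python3 ov.py 0 0 -.0085 pics/o2.png
```

```text
t 7.4 turn [-0.001 -0.001  0.   ] then shift cm [0.04 0.03 2.72] pos [0.5646 0.2277 0.0502] gap 0.0534 q [ 0.65  0.54 -0.25  0.   -0.79 -2.14]
```

View pics/o2.png

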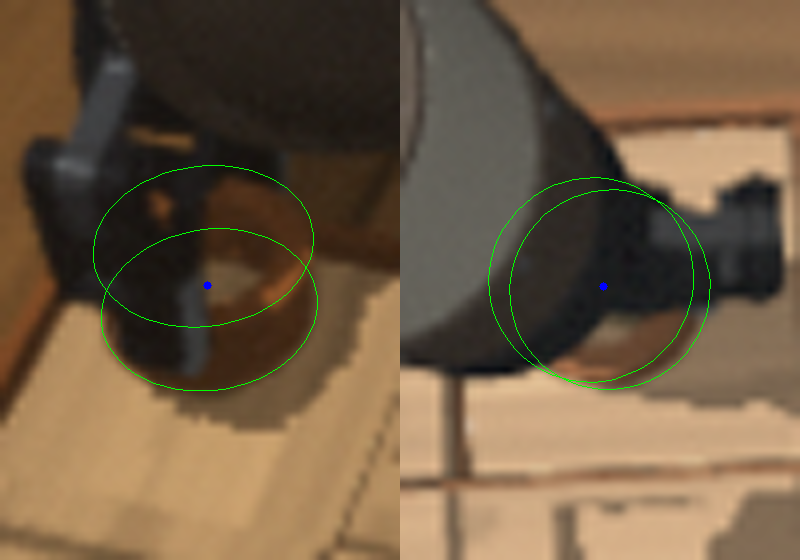

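The overlay with the base 8.5 mm below the TCP matches the ring, and the post (about (230,265)) shows inside the bore. Lowering slowly.

Call:
apply_moves(moves=[0,0,0.8,0,0,0,0,0,0.8,0,0,0,0,0,0.5,0,0,0,0,0,0.3,0,0,0,0,0,0.2,0,0,0,0,0,0,0,0,0])

```text
clock: 8.0
eef_pos: [0.564, 0.2277, 0.0255]
ee_rot: [0.129, -3.138, 0.002]
wrist_force: [-3.4, -1.0, 8.7]
finger_gap: 0.0532
gripper_force: 63.8
```

Contact (8.7 N) means the ring is seated. Open slightly, then lift and move toward the baluster.

Call:
apply_moves(moves=[0,0,0,0,0,0,0,0,0,0,0,0,0,0,0,0,0,0,0,0,0,0,0,0,0,0,0,0,0,0,0,0,-0.5,0,0,0,0,0,-1.5,0,0,0,0,0,-2,0,0,0,0,0,-3,0,0,0,0,0,-3,0,0,0], hand=0.45)

```text
clock: 8.83
eef_pos: [0.564, 0.2276, 0.1251]
ee_rot: [0.128, -3.137, 0.002]
wrist_force: [1.1, 0.3, -0.1]
finger_gap: 0.0617
gripper_force: 0.0
```

```bash
python3 p.py .594 -.170 .11 -2.67
```

```text
t 8.83 turn [-0.001 -0.002 -0.39 ] then shift cm [ 15.39 -36.79   1.51] pos [0.564  0.2276 0.1251] gap 0.0617 q [ 0.65  0.45 -0.18  0.   -0.95 -2.14]
```

Call:
apply_moves(moves=[0,0,0,0,0,-0.1,0,0,0,0,0,-0.1,0,0,0,0,0,-0.1,0,0,0,0,0,-0.09])

```text
clock: 9.17
eef_pos: [0.5645, 0.2281, 0.1251]
ee_rot: [-0.741, 3.052, 0.001]
wrist_force: [-0.1, 1.0, -0.6]
finger_gap: 0.0621
gripper_force: 0.0
```

Call:
apply_moves(moves=[1.4,-3.35,0.1,0,0,0,1.4,-3.35,0.1,0,0,0,1.4,-3.35,0.1,0,0,0,1.4,-3.35,0.1,0,0,0,1.4,-3.35,0.1,0,0,0,1.4,-3.35,0.1,0,0,0,1.4,-3.35,0.1,0,0,0,1.4,-3.35,0.1,0,0,0,1.4,-3.35,0.1,0,0,0,1.4,-3.35,0.1,0,0,0,1.4,-3.3,0.1,0,0,0,0,0,0,0,0,0])

```text
clock: 10.17
eef_pos: [0.5943, -0.1751, 0.1133]
ee_rot: [0.725, -3.057, 0.001]
wrist_force: [0.5, 1.3, -0.0]
finger_gap: 0.0615
gripper_force: 0.0
```

Call:
apply_moves(moves=[0,0,0,0,0,0])

```text
clock: 10.25
eef_pos: [0.5942, -0.1717, 0.1133]
ee_rot: [0.729, -3.056, -0.0]
wrist_force: [-0.0, 0.3, -0.6]
finger_gap: 0.062
gripper_force: 0.0
```

```bash
python3 p.py .594 -.170 .026 -2.67
python3 - <<'E'
from h import *
c=ctrl.camera("top")
for r in ctrl.outline_of("top","ring")[:2]: print(round(r["conf"],2),np.round(r["point"],1),unproj(c,r["point"],.03).round(4))
x=c["frame"][160:275,145:265];y=ctrl.camera("side")["frame"][230:360,200:360]
cv2.imwrite("pics/t2.png",np.hstack([cv2.resize(x,(400,380)),cv2.resize(y,(400,380))]))
E
```

```text
t 10.25 turn [ 0.    -0.    -0.003] then shift cm [-0.06  0.16  8.73] pos [ 0.5942 -0.1717  0.1133] gap 0.062 q [-0.02  0.48 -0.16 -0.   -0.93 -1.08]
0.71 [231.  193.9] [0.5612 0.2136]
```

View pics/t2.png

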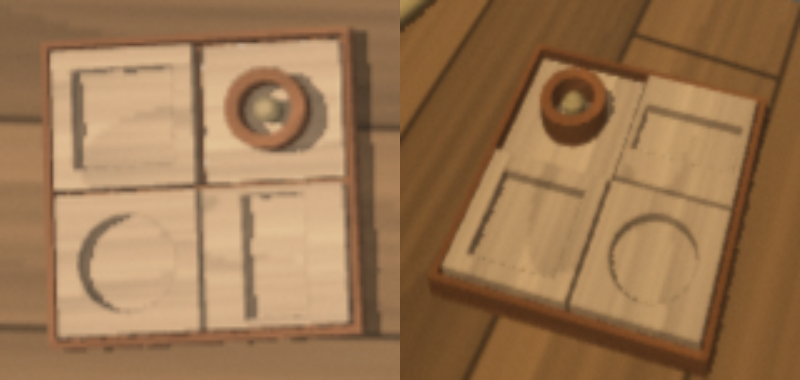

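The ring sits flat on its plate around the post in both views. Next, the baluster.

Call:
apply_moves(moves=[-0.05,0.15,0,0,0,0,0,0,2,0,0,0,0,0,2,0,0,0,0,0,2,0,0,0,0,0,1.5,0,0,0,0,0,0.8,0,0,0,0,0,0,0,0,0,0,0,0,0,0,0])

```text
clock: 11.07
eef_pos: [0.5947, -0.1675, 0.0307]
ee_rot: [-0.737, 3.054, -0.0]
wrist_force: [-0.0, 0.5, 0.1]
finger_gap: 0.0617
gripper_force: 0.0
```

Call:
apply_moves(moves=[0,0,0,0,0,0,0,0,0,0,0,0,0,0,0,0,0,0,0,0,0,0,0,0,0,0,0,0,0,0,0,0,0,0,0,0,0,0,0,0,0,0,0,0,0,0,0,0], hand=-1)

```text
clock: 11.73
eef_pos: [0.5953, -0.1684, 0.0321]
ee_rot: [-0.734, 3.052, -0.002]
wrist_force: [-1.3, 1.2, 5.7]
finger_gap: 0.0002
gripper_force: 2.7
```

```bash
python3 p.py .594 -.170 .11 -2.67;python3 held.py baluster pics/h2.png
```

```text
t 11.73 turn [-0.002  0.002  0.001] then shift cm [ 0.19 -0.08 -7.79] pos [ 0.5953 -0.1684  0.0321] gap 0.0002 q [-0.01  0.57 -0.24  0.   -0.76 -1.08]
tcp px [316.8 164.6] crop origin 257 105
side 0.66 [317.2 168.1] bbox 307 329 163 171 low pt world@tcp z [ 0.5882 -0.1514]
top 0.59 [401.3 193.4] bbox 401 410 192 199 low pt world@tcp z [ 0.5713 -0.1684]
```

View pics/h2.png

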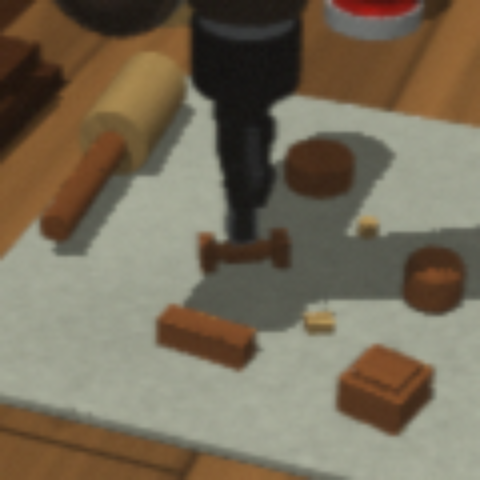

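The fingers closed to zero on top of the shaft (crop (240,245)). So the TCP is where the tips are when shut, and I was too high. The baluster hasn't moved, so I'll reopen, go lower and close again.

Call:
apply_moves(moves=[0,0,0,0,0,0,0,0,0,0,0,0,0,0,0,0,0,0,0,0,0,0,0,0,0,0,0,0,0,0,0,0,0,0,0,0,0,-0.1,0.4,0,0,0,0,0,0.4,0,0,0,0,0,0.4,0,0,0,0,0,0,0,0,0], hand=0.3)

```text
clock: 12.82
eef_pos: [0.5938, -0.169, 0.0169]
ee_rot: [0.733, -3.052, -0.001]
wrist_force: [-0.5, 0.2, -0.6]
finger_gap: 0.0554
gripper_force: 0.0
```

Call:
apply_moves(moves=[0,0,0,0,0,0,0,0,0,0,0,0,0,0,0,0,0,0,0,0,0,0,0,0,0,0,0,0,0,0,0,0,0,0,0,0,0,0,0,0,0,0,0,0,0,0,0,0], hand=-1)

```text
clock: 13.48
eef_pos: [0.5951, -0.1691, 0.0188]
ee_rot: [-0.734, 3.054, -0.0]
wrist_force: [-0.5, -0.3, 3.0]
finger_gap: 0.0155
gripper_force: 58.8
```

Call:
apply_moves(moves=[0,0,-1,0,0,0,0,0,-2,0,0,0,0,0,-3,0,0,0,0,0,-3,0,0,0,0,0,0,0,0,0])

```text
clock: 13.9
eef_pos: [0.5987, -0.1699, 0.1157]
ee_rot: [-0.734, 3.043, -0.008]
wrist_force: [0.5, -0.9, -0.1]
finger_gap: 0.0153
gripper_force: 58.6
```

```bash
python3 p.py .4646 .2200 .09 -3.06
```

```text
t 13.9 turn [-0.006  0.011  0.392] then shift cm [10.19 39.95  2.57] pos [ 0.5987 -0.1699  0.1157] gap 0.0153 q [-0.02  0.47 -0.16  0.   -0.92 -1.08]
```

Call:
apply_moves(moves=[0,0,0,0,0,0.1,0,0,0,0,0,0.1,0,0,0,0,0,0.1,0,0,0,0,0,0.09])

```text
clock: 14.23
eef_pos: [0.5946, -0.1691, 0.1088]
ee_rot: [-0.121, 3.139, 0.0]
wrist_force: [-0.2, 0.7, -0.4]
finger_gap: 0.0157
gripper_force: 58.6
```

Call:
apply_moves(moves=[0.85,3.3,0.1,0,0,0,0.85,3.3,0.1,0,0,0,0.85,3.3,0.1,0,0,0,0.85,3.3,0.1,0,0,0,0.85,3.3,0.1,0,0,0,0.85,3.3,0.1,0,0,0,0.85,3.3,0.1,0,0,0,0.85,3.3,0.1,0,0,0,0.85,3.3,0.1,0,0,0,0.85,3.3,0.1,0,0,0,0.85,3.3,0.1,0,0,0,0.85,3.3,0.1,0,0,0])

```text
clock: 15.23
eef_pos: [0.4599, 0.2187, 0.0969]
ee_rot: [-0.129, 3.139, 0.001]
wrist_force: [1.4, 0.1, -0.3]
finger_gap: 0.0154
gripper_force: 58.7
```

Call:
apply_moves(moves=[0,0,0,0,0,0,0,0,0,0,0,0,0,0,0,0,0,0])

```text
clock: 15.48
eef_pos: [0.4605, 0.2171, 0.0965]
ee_rot: [0.129, -3.139, 0.0]
wrist_force: [-0.2, -0.5, -0.8]
finger_gap: 0.0156
gripper_force: 58.7
```

```bash
python3 p.py .4646 .2200 .05 -3.06; python3 held.py baluster pics/h3.png
```

```text
t 15.48 turn [-0.    -0.     0.001] then shift cm [-0.43  0.25  4.65] pos [0.4605 0.2171 0.0965] gap 0.0156 q [ 0.76  0.34 -0.45 -0.   -0.78 -2.25]
tcp px [318.1 251.7] crop origin 258 192
side 0.81 [325.6 252.2] bbox 302 336 243 260 low pt world@tcp z [0.4463 0.2134]
top 0.52 [222.3 250.9] bbox 220 227 224 254 low pt world@tcp z [0.4338 0.2139]
top 0.51 [402.8 245.3] bbox 392 412 239 256 low pt world@tcp z [ 0.4552 -0.1638]
```

View pics/h3.png

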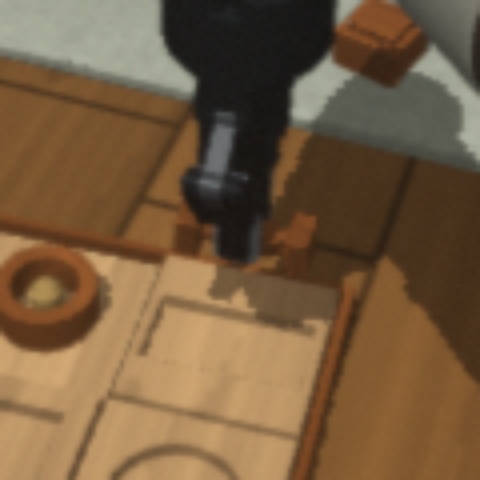

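The baluster is held level and centred, aligned with the pocket (end blocks at crop x≈187 and 302, finger at 240).

Call:
apply_moves(moves=[-0.43,0.25,0,0,0,0,0,0,2,0,0,0,0,0,2,0,0,0,0,0,1.5,0,0,0,0,0,0.8,0,0,0,0,0,0.4,0,0,0,0,0,0,0,0,0,0,0,0,0,0,0])

```text
clock: 16.4
eef_pos: [0.4654, 0.2204, 0.0299]
ee_rot: [-0.129, 3.138, 0.001]
wrist_force: [0.9, 0.1, -0.1]
finger_gap: 0.0157
gripper_force: 58.7
```

```bash
python3 p.py .4646 .2200 .027 -3.06;  python3 held.py baluster pics/h4.png
```

```text
t 16.4 turn [0.    0.001 0.   ] then shift cm [ 0.08 -0.03  0.29] pos [0.4654 0.2204 0.0299] gap 0.0157 q [ 0.76  0.45 -0.5   0.   -0.62 -2.25]
tcp px [314.7 274.7] crop origin 255 215
side 0.58 [323.9 274. ] bbox 299 332 270 283 low pt world@tcp z [0.4481 0.2122]
```

View pics/h4.png

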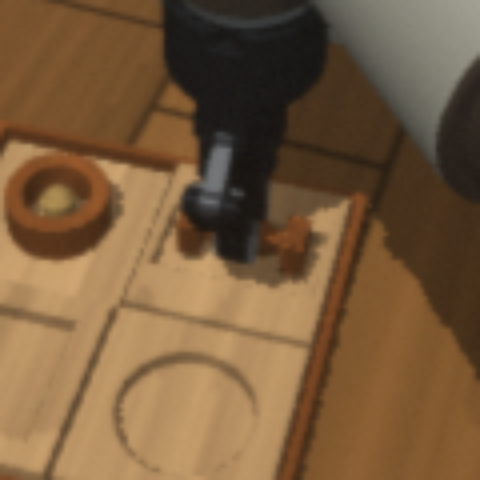

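The baluster is over the pocket, its ends at crop (187,235) and (295,250), inside the insert. Lower a little more and check for contact.

Call:
apply_moves(moves=[0,0,0.2,0,0,0,0,0,0.2,0,0,0,0,0,0.1,0,0,0,0,0,0,0,0,0])

```text
clock: 16.98
eef_pos: [0.4646, 0.22, 0.0241]
ee_rot: [0.129, -3.138, 0.001]
wrist_force: [-0.4, 0.6, 0.3]
finger_gap: 0.0152
gripper_force: 58.7
```

Call:
apply_moves(moves=[0,0,0.1,0,0,0,0,0,0.1,0,0,0,0,0,0,0,0,0])

```text
clock: 17.23
eef_pos: [0.4647, 0.22, 0.0222]
ee_rot: [0.128, -3.139, 0.0]
wrist_force: [-0.3, -0.0, 0.4]
finger_gap: 0.0155
gripper_force: 58.7
```

Call:
apply_moves(moves=[0,0,0,0,0,0,0,0,0,0,0,0,0,0,0,0,0,0,0,0,0,0,0,0], hand=-0.4)

```text
clock: 17.57
eef_pos: [0.4649, 0.2201, 0.0225]
ee_rot: [-0.128, 3.139, 0.0]
wrist_force: [-0.5, -0.6, -0.2]
finger_gap: 0.0254
gripper_force: 0.0
```

Call:
apply_moves(moves=[0,0,-0.5,0,0,0,0,0,-1,0,0,0,0,0,-2,0,0,0,0,0,-3,0,0,0,0,0,-3,0,0,0,0,0,0,0,0,0])

```text
clock: 18.07
eef_pos: [0.4683, 0.2226, 0.1244]
ee_rot: [-0.131, 3.128, 0.011]
wrist_force: [0.6, -0.0, -0.4]
finger_gap: 0.0256
gripper_force: 0.0
```

```bash
python3 p.py .4516 -.172 .11 -3.06
```

```text
t 18.07 turn [0.007 0.012 0.002] then shift cm [  4.88 -39.19   1.44] pos [0.4683 0.2226 0.1244] gap 0.0256 q [ 0.76  0.31 -0.41  0.   -0.84 -2.25]
```

Call:
apply_moves(moves=[0.38,-3.25,0.05,0,0,0,0.38,-3.25,0.05,0,0,0,0.38,-3.25,0.05,0,0,0,0.38,-3.25,0.05,0,0,0,0.38,-3.25,0.05,0,0,0,0.38,-3.25,0.05,0,0,0,0.38,-3.25,0.05,0,0,0,0.38,-3.25,0.05,0,0,0,0.38,-3.25,0.05,0,0,0,0.38,-3.25,0.05,0,0,0,0.38,-3.25,0.05,0,0,0,0.38,-3.25,0.05,0,0,0], hand=1)

```text
clock: 19.07
eef_pos: [0.4512, -0.174, 0.1124]
ee_rot: [-0.129, 3.137, -0.0]
wrist_force: [0.5, -0.6, 0.3]
finger_gap: 0.0851
gripper_force: 0.0
```

Call:
apply_moves(moves=[0,0,0,0,0,0,0,0,0,0,0,0,0,0,0,0,0,0])

```text
clock: 19.32
eef_pos: [0.4513, -0.1723, 0.1119]
ee_rot: [-0.127, 3.138, 0.0]
wrist_force: [-0.2, 0.8, -0.1]
finger_gap: 0.0855
gripper_force: 0.0
```

```bash
python3 p.py .4516 -.172 .0255 -3.06
python3 - <<'E'
from h import *
x=ctrl.camera("top")["frame"][160:275,145:265];y=ctrl.camera("side")["frame"][230:360,200:360]
cv2.imwrite("pics/t3.png",np.hstack([cv2.resize(x,(400,380)),cv2.resize(y,(400,380))]))
E
```

```text
t 19.32 turn [-0.     0.001 -0.   ] then shift cm [-0.04  0.03  8.64] pos [ 0.4513 -0.1723  0.1119] gap 0.0855 q [-0.03  0.28 -0.5  -0.   -0.8  -1.46]
```

View pics/t3.png

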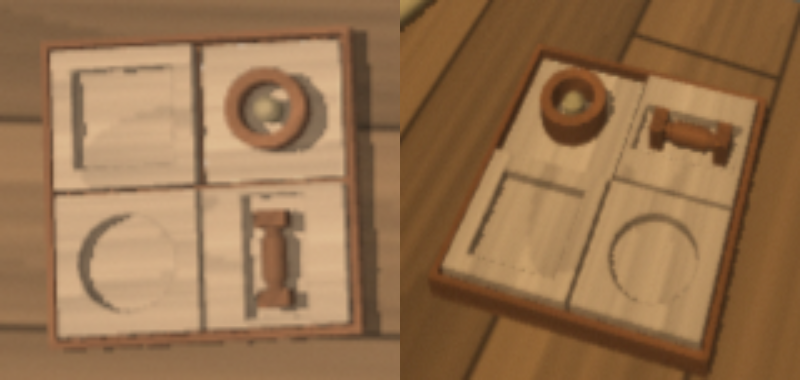

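The baluster lies in its oblong pocket, clear of the walls on all sides. Next, the foot.

Call:
apply_moves(moves=[0,0,2,0,0,0,0,0,2,0,0,0,0,0,2,0,0,0,0,0,1.5,0,0,0,0,0,1,0,0,0,0,0,0.4,0,0,0,0,0,0,0,0,0])

```text
clock: 20.0
eef_pos: [0.451, -0.1714, 0.0218]
ee_rot: [0.131, -3.137, -0.0]
wrist_force: [0.3, -0.4, -0.3]
finger_gap: 0.0854
gripper_force: 0.0
```

Call:
apply_moves(moves=[0,0,0,0,0,0,0,0,0,0,0,0,0,0,0,0,0,0,0,0,0,0,0,0,0,0,0,0,0,0,0,0,0,0,0,0,0,0,0,0,0,0,0,0,0,0,0,0,0,0,0,0,0,0], hand=-1)

```text
clock: 20.75
eef_pos: [0.452, -0.1724, 0.0237]
ee_rot: [-0.129, 3.137, -0.0]
wrist_force: [-1.1, 1.6, 6.0]
finger_gap: 0.0419
gripper_force: 60.3
```

Call:
apply_moves(moves=[0,0,-1,0,0,0,0,0,-2,0,0,0,0,0,-3,0,0,0,0,0,-3,0,0,0,0,0,0,0,0,0,0,0,0,0,0,0,0,0,0,0,0,0])

```text
clock: 21.33
eef_pos: [0.4506, -0.1722, 0.1123]
ee_rot: [0.127, -3.139, -0.001]
wrist_force: [-0.5, 0.8, -0.3]
finger_gap: 0.042
gripper_force: 61.0
```

```bash
python3 p.py .4566 .3197 .09 -3.06
```

```text
t 21.33 turn [ 0.001 -0.    -0.   ] then shift cm [-4.61 48.98  2.23] pos [ 0.4506 -0.1722  0.1123] gap 0.042 q [-0.03  0.27 -0.5  -0.   -0.8  -1.46]
```

Call:
apply_moves(moves=[-0.35,3.77,0.1,0,0,0,-0.35,3.77,0.1,0,0,0,-0.35,3.77,0.1,0,0,0,-0.35,3.77,0.1,0,0,0,-0.35,3.77,0.1,0,0,0,-0.35,3.77,0.1,0,0,0,-0.35,3.77,0.1,0,0,0,-0.35,3.77,0.1,0,0,0,-0.35,3.77,0.1,0,0,0,-0.35,3.77,0.1,0,0,0,-0.35,3.77,0.1,0,0,0,-0.35,3.77,0.1,0,0,0])

```text
clock: 22.33
eef_pos: [0.4549, 0.283, 0.0986]
ee_rot: [0.129, -3.136, 0.004]
wrist_force: [1.4, -0.3, 0.5]
finger_gap: 0.0416
gripper_force: 61.0
```

Call:
apply_moves(moves=[-0.4,3.74,0.1,0,0,0,0,0,0,0,0,0,0,0,0,0,0,0,0,0,0,0,0,0])

```text
clock: 22.67
eef_pos: [0.456, 0.3186, 0.0976]
ee_rot: [0.128, -3.136, 0.005]
wrist_force: [0.4, -0.2, -0.1]
finger_gap: 0.0415
gripper_force: 61.0
```

```bash
python3 p.py .4566 .3197 .0255 -3.06; python3 held.py bun_foot pics/h5.png
```

```text
t 22.67 turn [-0.003 -0.003  0.   ] then shift cm [-0.07  0.1   7.21] pos [0.456  0.3186 0.0976] gap 0.0415 q [ 0.9   0.41 -0.33 -0.   -0.84 -2.39]
tcp px [301.6 292.3] crop origin 242 232
side 0.74 [308.7 291.9] bbox 305 314 278 303 low pt world@tcp z [0.4447 0.3136]
top 0.4 [175.3 247.2] bbox 169 179 246 249 low pt world@tcp z [0.439  0.3129]
```

View pics/h5.png

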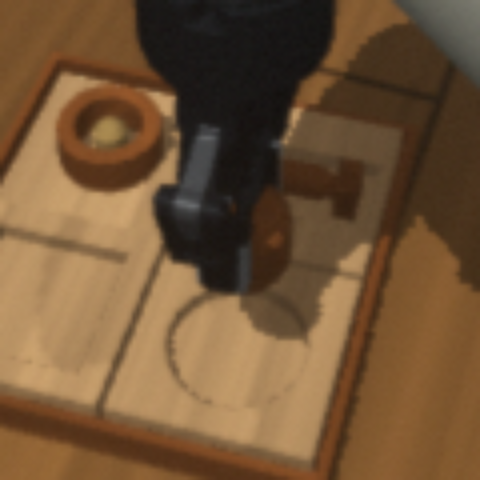

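The foot is held over the round pocket (pocket centre about crop (240,345)). It is mostly hidden by the finger, so I'll check numerically that it is upright.

Run:
```python
from h import *
from scipy.spatial.transform import Rotation as Ro
e=np.array(ctrl.get_state()["eef_pos"])
ty=np.array([np.sin(-3.06),-np.cos(-3.06),0])
pts=np.array(cyl(.044,.005,.029)+cyl(.032,.036,.036)+cyl(.034,0,0))
c=ctrl.camera("side")
m=np.array(ctrl.outline_of("side","bun_foot")[0]["region"])
hsv=cv2.cvtColor(c["frame"],cv2.COLOR_BGR2HSV)
for r in range(276,306,3):
    xs=np.nonzero(m[r])[0];print(r,xs.min() if len(xs) else None,xs.max() if len(xs) else None,end=" | ")
print()
for ang in(-90,-60,-30,-15,0,15,30,60,90):
  best=None
  for dx in np.arange(-.006,.0061,.002):
   for dz in np.arange(-.004,.0041,.002):
    q=Ro.from_rotvec(ty*np.radians(ang)).apply(pts-[0,0,.018])+[0,0,.0065+dz]+e+[dx,0,0]
    s=sil(c,q,[0,0,0],0)>.5
    # only right of finger: columns>=306
    W=np.zeros_like(s);W[270:315,306:325]=1
    k=((s^m)&W).sum()
    if best is None or k<best[0]: best=(k,dx,dz)
  print(ang,best[0],np.round(best[1:],4))
```

```text
276 None None | 279 307 311 | 282 305 313 | 285 305 314 | 288 305 314 | 291 304 314 | 294 304 313 | 297 305 312 | 300 305 311 | 303 304 306 | 
-90 16 [-0.002 -0.002]
-60 16 [ 0.    -0.002]
-30 28 [ 0.    -0.004]
-15 18 [ 0.    -0.002]
0 22 [0. 0.]
15 29 [0. 0.]
30 33 [0. 0.]
60 26 [ 0.    -0.002]
90 21 [-0.002  0.   ]
```

Call:
apply_moves(moves=[-0.05,0.1,0,0,0,0,0,0,2,0,0,0,0,0,2,0,0,0,0,0,1.5,0,0,0,0,0,1,0,0,0,0,0,0.4,0,0,0,0,0,0,0,0,0,0,0,0,0,0,0])

```text
clock: 23.68
eef_pos: [0.4579, 0.321, 0.0309]
ee_rot: [-0.129, 3.138, 0.001]
wrist_force: [-0.3, 0.3, -0.2]
finger_gap: 0.0414
gripper_force: 61.1
```

Call:
apply_moves(moves=[0,0,0.1,0,0,0,0,0,0.1,0,0,0,0,0,0,0,0,0])

```text
clock: 23.93
eef_pos: [0.4577, 0.3209, 0.029]
ee_rot: [-0.128, 3.138, 0.001]
wrist_force: [-0.2, -0.2, -0.3]
finger_gap: 0.0417
gripper_force: 61.1
```

Call:
apply_moves(moves=[0,0,0.1,0,0,0,0,0,0.1,0,0,0,0,0,0,0,0,0])

```text
clock: 24.18
eef_pos: [0.4574, 0.3206, 0.0263]
ee_rot: [0.128, -3.139, 0.0]
wrist_force: [-0.2, -0.7, -0.3]
finger_gap: 0.0415
gripper_force: 61.1
```

Call:
apply_moves(moves=[0,0,0.1,0,0,0,0,0,0.05,0,0,0,0,0,0,0,0,0])

```text
clock: 24.43
eef_pos: [0.4575, 0.3207, 0.0258]
ee_rot: [-0.129, 3.139, -0.0]
wrist_force: [-1.9, -0.3, 4.8]
finger_gap: 0.0416
gripper_force: 61.6
```

Contact came at the height expected for an upright foot. Release and lift; the fingers open only to about 62 mm so they stay clear of the neighbours.

Call:
apply_moves(moves=[0,0,0,0,0,0,0,0,0,0,0,0,0,0,0,0,0,0,0,0,0,0,0,0,0,0,0,0,0,0,0,0,-0.5,0,0,0,0,0,-1,0,0,0,0,0,-2,0,0,0,0,0,-3,0,0,0,0,0,-3,0,0,0,0,0,0,0,0,0,0,0,0,0,0,0], hand=0.35)

```text
clock: 25.43
eef_pos: [0.4585, 0.3218, 0.123]
ee_rot: [-0.128, 3.135, 0.007]
wrist_force: [0.1, 0.1, 0.3]
finger_gap: 0.0576
gripper_force: 0.0
```

```bash
python3 p.py .4525 -.042 .11 -3.38
```

```text
t 25.43 turn [0.005 0.004 0.32 ] then shift cm [ -8.01 -35.49   1.3 ] pos [0.4585 0.3218 0.123 ] gap 0.0576 q [ 0.9   0.38 -0.31  0.   -0.88 -2.39]
```

Call:
apply_moves(moves=[0.32,-3.29,0.1,0,0,0,0.32,-3.29,0.1,0,0,0,0.32,-3.29,0.1,0,0,0,0.32,-3.29,0.1,0,0,0,0.32,-3.29,0.1,0,0,0,0.32,-3.29,0.1,0,0,0,0.32,-3.29,0.1,0,0,0,0.32,-3.29,0.1,0,0,0,0.32,-3.29,0.1,0,0,0,0.32,-3.29,0.1,0,0,0,0.32,-3.29,0.1,0,0,0], hand=1)

```text
clock: 26.35
eef_pos: [0.4509, -0.0446, 0.1084]
ee_rot: [0.129, -3.137, 0.0]
wrist_force: [0.9, -0.2, 0.0]
finger_gap: 0.0854
gripper_force: 0.0
```

Call:
apply_moves(moves=[0,0,0,0,0,0.11,0,0,0,0,0,0.11,0,0,0,0,0,0.1,0,0,0,0,0,0,0,0,0,0,0,0])

```text
clock: 26.77
eef_pos: [0.4514, -0.0431, 0.1085]
ee_rot: [-0.37, -3.118, 0.001]
wrist_force: [-0.8, 0.1, 1.0]
finger_gap: 0.0852
gripper_force: 0.0
```

```bash
python3 p.py .4525 -.042 .023 -3.38
cat > chk.py <<'E'
from h import *
import sys
o=sys.argv[1];p=tuple(map(float,sys.argv[2:4]));z=float(sys.argv[4])
for n in("top","side"):
    c=ctrl.camera(n)
    for r in ctrl.outline_of(n,o)[:2]:
        if np.hypot(*(unproj(c,r["point"],z+.02)-p))<.04:
            for dz in(0,.01): x,f=fit([(c,np.array(r["region"]))],o,z+dz,p);print(n,dz,x.round(4),round(f,3))
            break
E
python3 chk.py bun_foot .4566 .3197 .014; echo; python3 chk.py ring .564 .228 .014
```

```text
t 26.77 turn [-0.001 -0.001  0.002] then shift cm [-0.08  0.14  8.55] pos [ 0.4514 -0.0431  0.1085] gap 0.0852 q [ 0.26  0.24 -0.57 -0.   -0.77 -2.07]
top 0 [0.4558 0.321  0.1438] 0.1
top 0.01 [0.456  0.3181 0.0756] 0.12
side 0 [0.4566 0.3193 0.271 ] 0.059
side 0.01 [0.4542 0.3254 0.1861] 0.09

top 0 [0.5649 0.229  0.1084] 0.05
top 0.01 [0.5643 0.227  0.1846] 0.059
side 0 [ 0.5646  0.2263 -0.1193] 0.138
side 0.01 [0.561  0.2337 0.0542] 0.173
```

The foot fits an upright model on the pocket floor at (0.456, 0.320). Next, the plinth.

Call:
apply_moves(moves=[-0.08,0.12,0,0,0,0,0,0,2,0,0,0,0,0,2,0,0,0,0,0,2,0,0,0,0,0,1.5,0,0,0,0,0,1,0,0,0,0,0,0,0,0,0])

```text
clock: 27.75
eef_pos: [0.4517, -0.0422, 0.022]
ee_rot: [-0.373, -3.115, 0.002]
wrist_force: [-0.5, -0.1, 0.3]
finger_gap: 0.0855
gripper_force: 0.0
```

Call:
apply_moves(moves=[0,0,0,0,0,0,0,0,0,0,0,0,0,0,0,0,0,0,0,0,0,0,0,0,0,0,0,0,0,0,0,0,0,0,0,0,0,0,0,0,0,0,0,0,0,0,0,0,0,0,0,0,0,0], hand=-1)

```text
clock: 28.5
eef_pos: [0.4541, -0.0417, 0.0251]
ee_rot: [0.372, 3.117, 0.001]
wrist_force: [0.2, 0.3, 6.7]
finger_gap: 0.0446
gripper_force: 62.1
```

Call:
apply_moves(moves=[0,0,-1,0,0,0,0,0,-2,0,0,0,0,0,-3,0,0,0,0,0,-3,0,0,0,0,0,0,0,0,-0.11,0,0,0,0,0,-0.11,0,0,0,0,0,-0.1,0,0,0,0,0,0,0,0,0,0,0,0])

```text
clock: 29.25
eef_pos: [0.4528, -0.042, 0.114]
ee_rot: [-0.124, 3.139, 0.0]
wrist_force: [-0.2, -0.4, -0.7]
finger_gap: 0.0444
gripper_force: 61.4
```

```bash
python3 p.py .5562 .3278 .09 -3.06
```

```text
t 29.25 turn [ 0.     0.    -0.003] then shift cm [-13.32  36.01   2.4 ] pos [ 0.4528 -0.042   0.114 ] gap 0.0444 q [ 0.27  0.23 -0.56 -0.   -0.78 -1.76]
```

Call:
apply_moves(moves=[-1.11,3,0.1,0,0,0,-1.11,3,0.1,0,0,0,-1.11,3,0.1,0,0,0,-1.11,3,0.1,0,0,0,-1.11,3,0.1,0,0,0,-1.11,3,0.1,0,0,0,-1.11,3,0.1,0,0,0,-1.11,3,0.1,0,0,0,-1.11,3,0.1,0,0,0,-1.11,3,0.1,0,0,0,-1.11,3,0.1,0,0,0,-1.11,3,0.1,0,0,0])

```text
clock: 30.25
eef_pos: [0.5563, 0.3291, 0.1013]
ee_rot: [0.125, -3.138, 0.001]
wrist_force: [-0.1, 0.3, -1.1]
finger_gap: 0.0446
gripper_force: 61.4
```

Call:
apply_moves(moves=[0,0,0,0,0,0,0,0,0,0,0,0,0,0,0,0,0,0])

```text
clock: 30.5
eef_pos: [0.5557, 0.3271, 0.1011]
ee_rot: [0.126, -3.137, 0.002]
wrist_force: [-0.0, -0.3, 0.0]
finger_gap: 0.0446
gripper_force: 61.4
```

```bash
python3 p.py .5562 .3278 .029 -3.06
```

```text
t 30.5 turn [-0.001 -0.002 -0.001] then shift cm [-0.06  0.06  7.21] pos [0.5557 0.3271 0.1011] gap 0.0446 q [ 0.78  0.53 -0.1  -0.   -0.94 -2.27]
```

Call:
apply_moves(moves=[-0.05,0.05,0,0,0,0,0,0,2,0,0,0,0,0,2,0,0,0,0,0,1.5,0,0,0,0,0,1,0,0,0,0,0,0.4,0,0,0,0,0,0,0,0,0,0,0,0,0,0,0])

```text
clock: 31.17
eef_pos: [0.5574, 0.3282, 0.0337]
ee_rot: [-0.128, 3.138, 0.001]
wrist_force: [0.6, 0.5, 0.1]
finger_gap: 0.0444
gripper_force: 61.4
```

Call:
apply_moves(moves=[0,0,0.15,0,0,0,0,0,0.15,0,0,0,0,0,0,0,0,0])

```text
clock: 31.42
eef_pos: [0.557, 0.3284, 0.0304]
ee_rot: [-0.128, 3.138, 0.001]
wrist_force: [0.3, 0.6, -1.3]
finger_gap: 0.0442
gripper_force: 61.4
```

Call:
apply_moves(moves=[0,0,0.1,0,0,0,0,0,0.1,0,0,0,0,0,0,0,0,0])

```text
clock: 31.67
eef_pos: [0.5567, 0.3282, 0.0278]
ee_rot: [0.128, -3.139, 0.0]
wrist_force: [0.0, -0.5, -0.5]
finger_gap: 0.0447
gripper_force: 61.4
```

Contact is expected at a TCP height of about 0.026 m.

Call:
apply_moves(moves=[0,0,0.1,0,0,0,0,0,0.1,0,0,0,0,0,0,0,0,0])

```text
clock: 31.92
eef_pos: [0.5569, 0.3284, 0.0272]
ee_rot: [-0.129, 3.138, -0.0]
wrist_force: [-2.0, -1.6, 5.6]
finger_gap: 0.0448
gripper_force: 62.1
```

Call:
apply_moves(moves=[0,0,0,0,0,0,0,0,0,0,0,0,0,0,0,0,0,0,0,0,0,0,0,0,0,0,0,0,0,0,0,0,-0.5,0,0,0,0,0,-1,0,0,0,0,0,-2,0,0,0,0,0,-3,0,0,0,0,0,-3,0,0,0,0,0,-3,0,0,0], hand=0.35)

```text
clock: 32.83
eef_pos: [0.5569, 0.3281, 0.1533]
ee_rot: [-0.129, 3.138, 0.0]
wrist_force: [0.1, 1.6, -0.0]
finger_gap: 0.0575
gripper_force: 0.0
```

Call:
apply_moves(moves=[0.3,-3.3,0,0,0,0,0.3,-3.3,0,0,0,0,0.3,-3.3,0,0,0,0,0.3,-3.3,0,0,0,0,0.3,-3.3,0,0,0,0,0.3,-3.3,0,0,0,0,0.3,-3.3,0,0,0,0,0.3,-3.3,0,0,0,0,0.3,-3.3,0,0,0,0,0,0,0,0,0,0,0,0,0,0,0,0])

```text
clock: 33.75
eef_pos: [0.5543, 0.0284, 0.1521]
ee_rot: [-0.124, 3.138, 0.001]
wrist_force: [-0.1, 0.4, -0.3]
finger_gap: 0.0575
gripper_force: 0.0
```

```bash
python3 chk.py plinth .5562 .3278 .014
python3 - <<'E'
from h import *
x=ctrl.camera("top")["frame"][160:275,145:265];y=ctrl.camera("side")["frame"][230:360,200:360]
cv2.imwrite("pics/t4.png",np.hstack([cv2.resize(x,(400,380)),cv2.resize(y,(400,380))]))
E
```

```text
side 0 [0.5561 0.3284 0.0829] 0.038
side 0.01 [ 0.5518  0.3342 -1.4755] 0.041
```

View pics/t4.png

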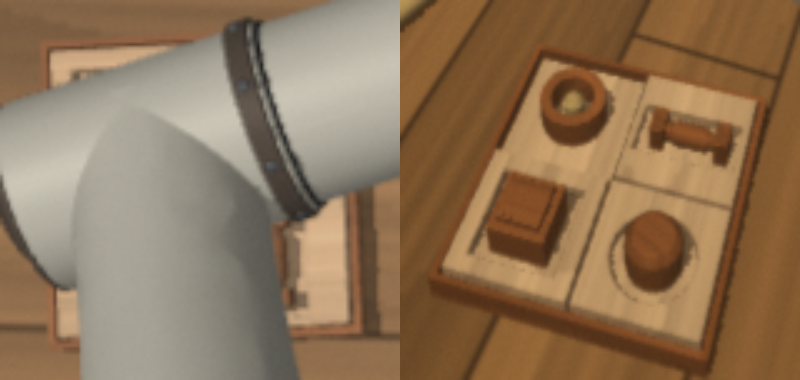

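The side view shows all four parts flat in their inserts: ring (575,105), baluster (690,135), foot upright (653,250), plinth step up (527,215). The arm is clear of them. In the top view the arm covers most of the tray. Handing in.

```bash
python3 -c "
from workcell import ctrl
print(ctrl.sign_off())"
```

```text
the job is handed in; nothing more can be done
None
```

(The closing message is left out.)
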